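Hang a rest bracket in the slotted upright and lock it

ROBOT

A 6-joint arm with a two-finger parallel gripper is mounted at the origin on the work surface; the furniture and walls round the work are solid. World frame = base frame: x ahead of the robot, y to its left, z up, the work surface at z = 0. Lengths are in m, angles in degrees, forces in N, time in s.
With the tool pointing down it reaches from about 0.35 to 0.875 m from the base axis. Payload 4.2 kg.
Tool frame: the origin (TCP) lies between the finger pads; the fingertips stand 19 mm ahead of it and the grasp point (between the pads) is the TCP; z points along the fingers, y is the line along which they close (so a half turn about z gives the same grasp; the last joint's range is limited). The gripper opens to 87 mm and grips with 3 to 60 N. Pads are 19 mm wide; open, the fingers measure 117 mm over their backs; the gripper's body (75 mm by 190 mm) begins 51 mm behind the grasp point.
Start: joints at [83.801, 22.042, 0.453, 0, -68.411, -14.817], TCP at [0.224, 0.583, 0.242] pointing down, gripper open.
Joint ranges: [-179.83, 179.83], [-69.29, 118.12], [-61.27, 80.66], [-181.25, 117.63], [-171.15, -9.14], [-177.46, 177.46]. Speed limits (degrees/s): [159.86, 159.86, 180, 180, 180, 180].

INTERFACE

Orientations are given as a 3x3 rotation matrix whose columns are the frame's x, y, z axes.
In Python, from station import r gives the robot as it stands.
- The arm moves only by the tool drive_tool, never from a script. Its argument "steps" is one flat list of numbers, 7 for each row, row after row: the turn, a rotation vector about the tool's x, y, z in rad, then the shift along the tool's x, y, z in m, then the opening, from 0 (shut) to 1 (fully open). A call has 1 to 10 rows; each row shifts and turns the commanded pose from where the row before left it, along the tool's axes as they then stand; what a row does not reach is not made up. A row lasts 1/12 s, in which the tool goes at most 41.7 mm and 7.16 degrees, less where a joint would pass 70% of its speed; a pose out of reach is approached as far as the arm can. A call is refused whole if a number of a shift passes 0.0417 or a number of a turn 0.125, either way. A call with a gripper value outside its range is refused whole. The fingers move at their own pace and stop on an object; the grip force is fixed at half the most. Time passes only in rows, so rows that do not move let the fingers close. It gives the time, the measured TCP pose, the force, the opening and the grip force at its end, in the units of the state.
- r.sense(): the state, without advancing time (a new reading comes with each control period).
- r.capture(name): name is "scene" or "top" or "wrist"; returns the picture (480x640x3 uint8, blue, green, red); there is no depth.
- r.camera_params(name): a dict with "camera_matrix" (3x3 intrinsics, pixels), "extrinsics" (4x4, takes a point from world to camera coordinates). Camera axes: x right, y down, z forward; pixel columns grow to the right and rows downward; lengths in m; the calibration is good to about 2 mm. The wrist camera is an equidistant fisheye: a pixel r from the principal point sees the ray r / f radians off the axis. A picture is of the moment at which its call begins: read the wrist's pose just before it. camera_params takes no time and is no camera call; for the wrist camera it gives the pose at the moment of the call.
- r.finish_job(): hands the job in; it is judged then, once.
The state is a dict: "time_s": time; "joints": joint angles; "joint_velocities": joint speeds; "effort": joint torques, N m; "tcp_pos": TCP position; "ee_rot": TCP orientation; "wrist_force": force on the tool from outside, world axes, zero at the start; "moment": the same for the moment, N m; "gripper_width": opening from 0.0 (shut) to 1.0 (fully open); "gripper_force": force on a finger pad.
Only numpy, scipy, OpenCV 4.12 (cv2) and the standard library are available. Lean on these libraries where they do the work, as an engineer would, in place of code of your own. Each camera call takes 0.05 s, during which the arm holds its last target. There are 200 camera calls.

TASK

Pick up the yellow rest bracket by its centre rib, put its two hook tabs through the two slots of the grey upright plate, which pushes the red latch bar back, and press the bracket down against the sprung buffer until it is fully home and the latch bar snaps forward over the tabs; then let go. The plate may sit up to a centimetre to either side, so find the slots by feel and go gently: never force the bracket against the rack, keep well below 40 newtons. Leave the other things on the table alone.

Things in the scene. Friction and masses are not known exactly. Their poses are not given: they have to be found in the camera images.
- bracket: Yellow steel rest bracket, about 0.3 kg, standing free. Origin: underside, on the back face, mid width; x points out of the back (the way the tabs point), z up. Back plate 6 thick (x -6 to 0), 56 wide, 85 high; bottom shelf plate 5 thick, 56 wide, to x -78, front lip 12 high. Centre rib 12 thick in y, x -55 to -5, top z 85, fingers have room on both sides above z 12.
- grip (a point): Grip point on the bracket's centre rib (12 mm across bracket y), near its centre of mass: bracket x -34, z 66; the rib's top is 19 mm higher.
- tabs (a point): Midway between the bracket's two bare steel hook tabs, on the back face: bracket x 0, z 58 (underside of the necks). Tabs at y -18 and +18, 8 wide, edges hardly rounded: neck x 0 to 7, z 58 to 68; tongue x 7 to 13, z 46 to 68, hangs down behind the plate once hooked.
- rack: Fixed rack. Origin: on the table under the middle of the slotted plate's front face; x points from front to back through the plate (the way tabs go in), z up. Dark base 144 wide, x -90 to 55, 10 thick. Grey upright plate 5 thick, 144 wide, top z 168. Plate, slots and latch are bolted in long holes: really shifted together by an unknown -10 to +10 mm along y, fixed, not shown in this pose.
- slots (a point): Nominal middle of the two slots' bottom edges (fixed to the rack, does not show the plate's shift): rack x 0, y 0, z 113. Slots at y -18 and +18, each 10.8 wide, z 113 to 145. Tabs enter square to the plate with the bracket 13 to 21 mm above home, until the back face meets the plate's front. Tabs that miss a slot stop on the plate 13 mm short of that.
- home (a point): Nominal home of the bracket's origin: rack x 0, y 0 (really the plate's shift), z 55. Home means necks down on the slot bottoms and back face on the plate; after latching and release the buffer may lift the bracket by up to 2 mm.
- buffer_top (a point): Top of the black-capped sprung buffer under the bracket's shelf plate, at rest: rack x -28, y 0, z 61, 21 mm across. Pushes up with 7 N at first, 11 N with the bracket home, so the bracket's own weight does not bring it home.
- latch (a joint): Red latch bar behind the plate, sliding along rack x, in m. 0: forward, its noses fill the slots from z 125 to 142. Tabs going in push it back against a light spring (3 to 4.5 N), to about 0.0125 when fully in. It snaps back to 0 above the tabs once the bracket is pressed to within about 2 mm of home.
- tube_offcut: Short bright steel tube standing on end, 43 across, 60 high; origin under its middle. Leave alone.
- table_pin_1: Bright steel welding-table pin standing, 29 across, 68 high; leave alone.
- tape_measure: Yellow and black tape measure, 29x73x63; leave alone.
- gusset_1: Dark triangular steel gusset lying flat, 70x80x6; leave alone.
- tee_sample: Dark steel welded tee sample, 50x90x45; leave alone.
There are look-alikes about, which are no part of the job. Of the things like the rack, leave any that is purple; of the rest the smaller one is meant. Several things have the shape of the bracket; the one meant has the colours described above.

How it is judged:
By the outcome, as a careful person would: the job done as asked, in the order asked, and still so for the second after the job is handed in, with the robot touching nothing.
It also fails if it takes over 67 s, if anything falls off the work surface, if the arm or the gripper's body presses on something with over 40 N, if the wrist force passes 120 N, or if a joint passes its speed limit or range.

## Working session

There is one attempt and no reset: what is moved stays moved. The work goes in short steps, Python scripts to look and compute and a tool call to move; the robot and the scene stay as the last step left them, time stands still between calls to the robot, and variables do not carry over. Pictures are saved under pics/ and viewed, at most 10 in all, crops included, and the job is handed in when it is done.

Besides the shell and the picture viewer there is one more tool, called after "Request:" as a command line: name --argument value ..., lists and objects as JSON in quotes. drive_tool: Moves the arm, as the interface text tells. Its arguments: {"type":"object","properties":{"steps":{"type":"array"}},"required":["steps"]}

```bash
mkdir -p pics; ls; python3 - <<'E'
from station import r
import cv2,numpy as np
for n in("scene","top"):
    cv2.imwrite(f"pics/{n}0.png",r.capture(n)); p=r.camera_params(n); print(n,np.round(p["camera_matrix"],1).tolist(),np.round(p["extrinsics"],3).tolist())
s=r.sense();print(s["time_s"],s["tcp_pos"],np.round(s["ee_rot"],3).tolist(),s["gripper_width"])
E
```

```text
pics
scene [[467.3, 0.0, 323.9], [0.0, 467.3, 241.3], [0.0, 0.0, 1.0]] [[0.474, -0.88, -0.011, -0.393], [-0.595, -0.311, -0.741, 0.374], [0.649, 0.358, -0.671, 0.835], [0.0, 0.0, 0.0, 1.0]]
top [[565.5, 0.0, 310.6], [0.0, 565.5, 240.9], [0.0, 0.0, 1.0]] [[0.017, -1.0, -0.015, -0.129], [-0.993, -0.015, -0.114, 0.606], [0.114, 0.017, -0.993, 1.497], [0.0, 0.0, 0.0, 1.0]]
0.1 [0.22394204 0.58296447 0.24056919] [[0.933, -0.359, -0.001], [-0.359, -0.933, -0.002], [0.0, 0.002, -1.0]] 0.9999893323681794
```

View pics/scene0.png

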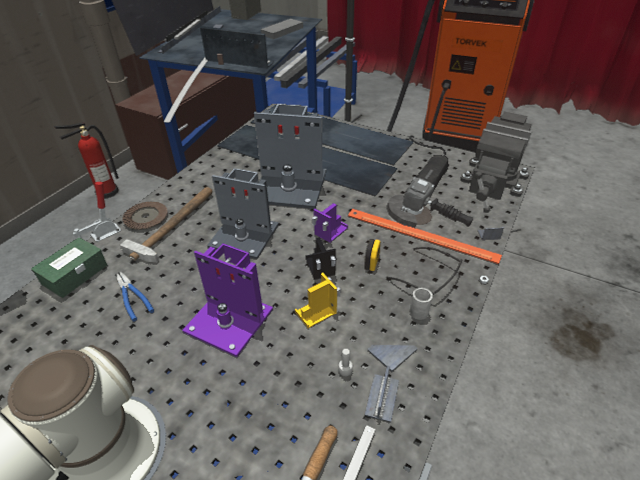

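View pics/top0.png

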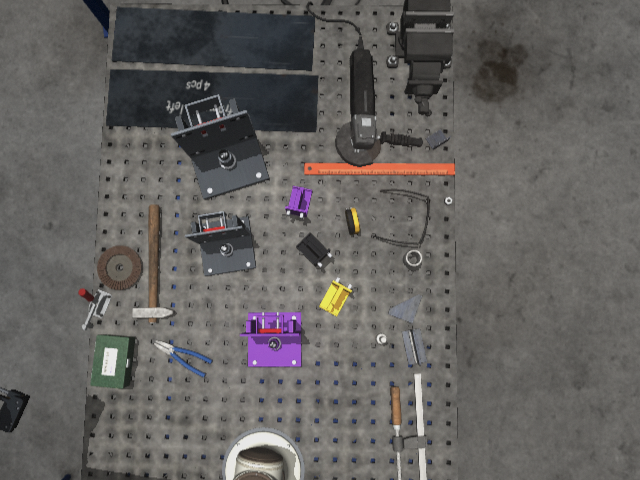

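The scene view shows three bracket shapes: yellow at top px (335,298), black at (313,250), purple at (298,203). The yellow one is meant because it matches by colour. There are three racks: purple (275,340), small grey (224,245), large grey (223,145). Purple is excluded, and the smaller grey at (224,245) is meant. I'll confirm both in a crop.

```bash
cat > h.py <<'E'
import cv2,numpy as np
from station import r
def ray(n,uv,P=None):
    P=P or r.camera_params(n);K=np.array(P["camera_matrix"]);E=np.array(P["extrinsics"])
    if n=="wrist":
        d=np.array([(uv[0]-K[0,2])/K[0,0],(uv[1]-K[1,2])/K[1,1]]);t=np.linalg.norm(d)
        v=np.r_[d/max(t,1e-9)*np.sin(t),np.cos(t)]
    else: v=np.linalg.inv(K)@np.r_[uv,1.]
    R,t=E[:3,:3],E[:3,3]; return -R.T@t,R.T@v
def onz(n,uv,z,P=None):
    c,d=ray(n,uv,P);return c+d*(z-c[2])/d[2]
E
python3 - <<'E'
import cv2,numpy as np
t=cv2.imread("pics/top0.png");s=cv2.imread("pics/scene0.png")
def c(i,x,y,w,h):return cv2.resize(i[y:y+h,x:x+w],(400,300),interpolation=cv2.INTER_CUBIC)
m=np.vstack([np.hstack([c(t,180,200,100,75),c(t,300,265,80,60)]),np.hstack([c(s,190,165,120,90),c(s,280,265,80,60)])])
cv2.imwrite("pics/m1.png",m)
E
```

```text
(no output)
```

View pics/m1.png

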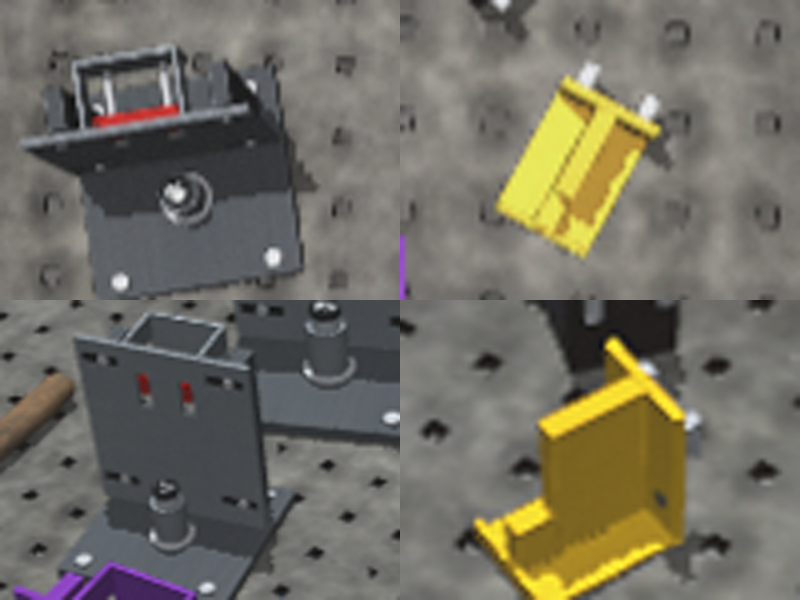

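The crops confirm both: a yellow bracket with bright tabs, and the smaller grey rack with red noses in its slots and the buffer in front. Next I'll measure them.

```bash
python3 - <<'E'
from h import *
np.set_printoptions(precision=4,suppress=True)
T=lambda x,y:(180+x/4,200+y/4)
B=lambda x,y:(300+(x-400)/5,265+y/5)
S=lambda x,y:(190+x*.3,165+(y-300)*.3)
a,b=onz("top",T(25,148),.168),onz("top",T(248,111),.168)
c,d=onz("top",T(95,298),.01),onz("top",T(302,268),.01)
f=lambda p,q:(np.linalg.norm((q-p)[:2]),np.degrees(np.arctan2(*(q-p)[1::-1])),(p+q)/2)
print("plate top",a,b,f(a,b));print("base front",c,d,f(c,d))
a2,b2=onz("scene",S(78,341),.168),onz("scene",S(255,368),.168)
print("scene plate top",f(a2,b2))
print("buffer",onz("top",T(178,190),.061),onz("scene",S(166,490),.061))
# slots: intersect scene ray with plate front
m=(a+b)/2;u=(b-a)/np.linalg.norm(b-a);n=np.array([-u[1],u[0],0])
for px in[(144,374),(147,404),(186,383),(190,412)]:
    o,v=ray("scene",S(*px));p=o+v*((m-o)@n)/(v@n);print("slot",p[2],(p-m)@-u)
p,q=onz("top",B(565,80),.085),onz("top",B(660,132),.085);print("br back top",p,q,f(p,q))
p,q=onz("top",B(497,208),.012),onz("top",B(585,258),.012);print("br lip",f(p,q))
p,q=onz("scene",S(0,0),.085),0
C=lambda x,y:(280+(x-400)/5,265+(y-300)/5)
p,q=onz("scene",C(608,340),.085),onz("scene",C(684,415),.085);print("br sc",f(p,q))
p=onz("scene",C(546,430),.085);print("rib front",p)
E
```

```text
plate top [0.5981 0.1868 0.168 ] [0.6233 0.0491 0.168 ] (np.float64(0.1399729981071885), np.float64(-79.63955101513446), array([0.6107, 0.1179, 0.168 ]))
base front [0.5141 0.1722 0.01  ] [0.5369 0.0309 0.01  ] (np.float64(0.14315774378850357), np.float64(-80.83309505900459), array([0.5255, 0.1015, 0.01  ]))
scene plate top (np.float64(0.1417578120947088), np.float64(-76.80936302707399), array([0.6086, 0.117 , 0.168 ]))
buffer [0.5842 0.1091 0.061 ] [0.5784 0.1118 0.061 ]
slot 0.14391933330695938 0.02188119839130672
slot 0.11524006521868235 0.02379402523855368
slot 0.14295081984590496 -0.012946645304673498
slot 0.1156181140870568 -0.012619515838966363
br back top [ 0.4988 -0.1799  0.085 ] [ 0.4727 -0.2294  0.085 ] (np.float64(0.05587767474546264), np.float64(-117.78951959137166), array([ 0.4858, -0.2047,  0.085 ]))
br lip (np.float64(0.054554070618899976), np.float64(-118.49764890254114), array([ 0.4192, -0.1697,  0.012 ]))
br sc (np.float64(0.05570059340297291), np.float64(-115.57320944830018), array([ 0.484 , -0.1995,  0.085 ]))
rib front [ 0.4369 -0.1764  0.085 ]
```

Request:
drive_tool --steps '[0,0,0.124,0.02,0.02,-0.02,1,0,0,0,0.028,0.028,-0.01,1,0,0,0,0.028,0.029,0,1,0,0,0,0.028,0.029,0,1,0,0,0,0.028,0.029,0,1,0,0,0,0.028,0.029,0,1,0,0,0,0.028,0.029,0,1,0,0,0,0.028,0.029,0,1,0,0,0,0.028,0.029,0,1,0,0,0,0.028,0.029,0,1]'

```text
time_s: 0.93
tcp_pos: [0.335, 0.2074, 0.2714]
ee_rot: [[0.882, -0.471, -0.0], [-0.471, -0.882, 0.0], [-0.0, 0.0, -1.0]]
wrist_force: [1.3, 0.6, -0.4]
gripper_width: 0.998
gripper_force: 0.0
```

Request:
drive_tool --steps '[0,0,0,0.028,0.029,0,1,0,0,0,0.028,0.029,0,1,0,0,0,0.028,0.029,0,1,0,0,0,0.028,0.029,0,1,0,0,0,0.028,0.029,0,1,0,0,0,0.028,0.029,0,1,0,0,0,0.028,0.029,0,1,0,0,0,0.028,0.029,0,1]'

```text
time_s: 1.6
tcp_pos: [0.4233, -0.1028, 0.2715]
ee_rot: [[0.882, -0.471, 0.0], [-0.471, -0.882, 0.0], [0.0, -0.0, -1.0]]
wrist_force: [0.5, 0.4, -0.3]
gripper_width: 1.0
gripper_force: 0.0
```

Request:
drive_tool --steps '[0,0,0,0.023,0.02,0.01,1,0,0,0,0.023,0.02,0.02,1,0,0,0,0.023,0.02,0.02,1,0,0,0,0,0,0.02,1,0,0,0,0,0,0,1]'

```text
time_s: 2.02
tcp_pos: [0.4532, -0.1869, 0.1968]
ee_rot: [[0.88, -0.475, -0.01], [-0.475, -0.88, 0.002], [-0.01, 0.003, -1.0]]
wrist_force: [-0.8, 0.1, -0.4]
gripper_width: 0.999
gripper_force: 0.0
```

```bash
python3 - <<'E'
from h import *
s=r.sense();P=r.camera_params("wrist");i=r.capture("wrist");cv2.imwrite("pics/w1.png",i)
print(s["tcp_pos"],np.round(s["wrist_force"],2),np.round(P["camera_matrix"],1).tolist(),np.round(P["extrinsics"],3).tolist())
np.save("w1.npy",[P["camera_matrix"]],allow_pickle=True);np.savez("w1.npz",K=P["camera_matrix"],E=P["extrinsics"])
E
```

```text
[ 0.45319796 -0.18692173  0.19680447] [-0.84  0.05 -0.43] [[371.6, 0.0, 321.7], [0.0, 371.6, 238.7], [0.0, 0.0, 1.0]] [[-0.475, -0.88, 0.002, 0.05], [-0.841, 0.455, 0.293, 0.442], [-0.259, 0.138, -0.956, 0.491], [0.0, 0.0, 0.0, 1.0]]
```

View pics/w1.png

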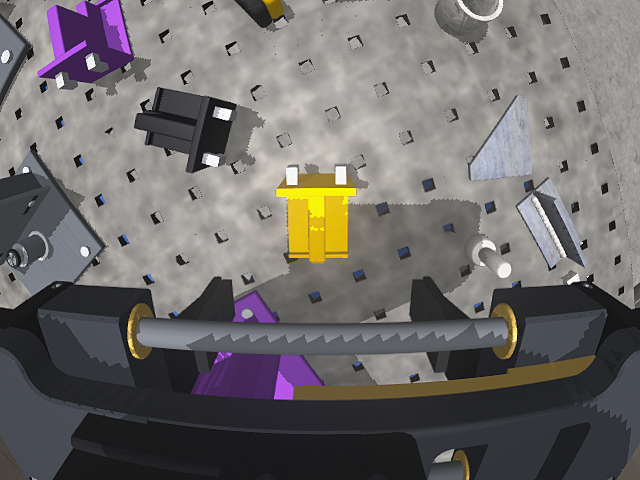

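Wrist view: the yellow bracket is square to the tool. Its back plate's top spans (277,187)–(356,187), and the rib's top is centred at u≈316, between rows 196 and 262.

```bash
python3 - <<'E'
from h import *
z=np.load("w1.npz");P=dict(camera_matrix=z["K"],extrinsics=z["E"])
i=cv2.imread("pics/w1.png");print(i[192,270:365:6].tolist()[:3])
w=lambda u,v:onz("wrist",(u,v),.085,P)
a,b=w(277,188),w(356,188);m=(a+b)/2;d=b-a;ang=np.degrees(np.arctan2(d[1],d[0]))+90
x=np.array([np.cos(np.radians(ang)),np.sin(np.radians(ang))]);
print(a,b,np.linalg.norm(d),ang,"grip",m[:2]-.034*x)
f,bk=w(317,255),w(316.5,200);print("rib",f,bk,np.degrees(np.arctan2(*(bk-f)[1::-1])))
s=r.sense();R=np.array(s["ee_rot"]);g=np.r_[m[:2]-.034*x,.070];print("tool delta",R.T@(g-s["tcp_pos"]),R)
E
```

```text
[[169, 177, 183], [114, 211, 240], [10, 244, 247]]
[ 0.50063736 -0.17771467  0.085     ] [ 0.47451524 -0.22589451  0.085     ] 0.05480567813280605 -28.4656373216405 grip [ 0.45768679 -0.18559912]
rib [ 0.44421657 -0.17862892  0.085     ] [ 0.47999594 -0.1977206   0.085     ] -28.084140151538772
tool delta [ 0.00334205 -0.00273336  0.12916966] [[ 8.81010535e-01 -4.73050338e-01 -6.61923150e-03]
 [-4.73055183e-01 -8.81032327e-01  9.12567066e-04]
 [-6.26344709e-03  2.32728057e-03 -9.99977676e-01]]
```

Request:
drive_tool --steps '[0,0,0,0.0035,-0.0025,0.02,1,0,0,0,0,0,0.03,1,0,0,0,0,0,0.03,1,0,0,0,0,0,0.03,1,0,0,0,0,0,0.015,1,0,0,0,0,0,0,1,0,0,0,0,0,0,1]'

```text
time_s: 2.65
tcp_pos: [0.4612, -0.185, 0.0776]
ee_rot: [[0.883, -0.47, 0.001], [-0.47, -0.883, -0.001], [0.001, 0.0, -1.0]]
wrist_force: [0.1, 0.1, 0.3]
gripper_width: 1.001
gripper_force: 0.0
```

Request:
drive_tool --steps '[0,0,0,-0.0028,0.002,0.0075,1,0,0,0,0,0,0,1,0,0,0,0,0,0,0,0,0,0,0,0,0,0,0,0,0,0,0,0,0,0,0,0,0,0,0,0,0,0,0,0,0,0,0,0,0,0,0,0,0,0]'

```text
time_s: 3.32
tcp_pos: [0.457, -0.1861, 0.0692]
ee_rot: [[0.882, -0.471, 0.0], [-0.471, -0.882, -0.0], [0.0, -0.0, -1.0]]
wrist_force: [0.3, -0.1, -0.1]
gripper_width: 0.633
gripper_force: 0.0
```

Request:
drive_tool --steps '[0,0,0,0,0,0,0,0,0,0,0,0,0,0,0,0,0,0,0,0,0,0,0,0,0,0,0,0,0,0,0,0,0,0,0,0,0,0,0,0,0,0,0,0,0,0,0,0,0,0,0,0,0,0,0,0,0,0,0,0,0,0,0,0,0,0,0,0,0,0]'

```text
time_s: 4.15
tcp_pos: [0.4569, -0.1859, 0.0689]
ee_rot: [[0.882, -0.471, -0.0], [-0.471, -0.882, 0.0], [-0.0, -0.0, -1.0]]
wrist_force: [0.3, 0.2, -1.6]
gripper_width: 0.133
gripper_force: 30.0
```

Request:
drive_tool --steps '[0,0,0,0,0,-0.015,0,0,0,0,0,0,-0.025,0,0,0,-0.112,0,0,-0.025,0,0,0,-0.112,0,0,-0.025,0,0,0,-0.112,0,0,-0.02,0,0,0,-0.112,0,0,-0.02,0,0,0,-0.112,0,0,0,0,0,0,-0.112,0,0,0,0,0,0,0,0,0,0,0]'

```text
time_s: 4.9
tcp_pos: [0.4561, -0.1859, 0.1986]
ee_rot: [[0.983, 0.182, -0.001], [0.182, -0.983, 0.001], [-0.001, -0.001, -1.0]]
wrist_force: [-0.3, 0.9, -3.7]
gripper_width: 0.134
gripper_force: 30.0
```

Request:
drive_tool --steps '[0,0,0,0.005,-0.017,0,0,0,0,0,0.008,-0.031,0,0,0,0,0,0.008,-0.031,0,0,0,0,0,0.009,-0.031,0,0,0,0,0,0.009,-0.031,0,0,0,0,0,0.009,-0.031,0,0,0,0,0,0.009,-0.031,0,0,0,0,0,0.008,-0.031,0,0,0,0,0,0.007,-0.027,0,0,0,0,0,0.004,-0.015,0,0]'

```text
time_s: 5.73
tcp_pos: [0.4816, 0.1016, 0.1983]
ee_rot: [[0.984, 0.179, -0.001], [0.179, -0.984, -0.0], [-0.001, -0.0, -1.0]]
wrist_force: [0.8, -0.4, -3.2]
gripper_width: 0.137
gripper_force: 30.0
```

Request:
drive_tool --steps '[0,0,0,0,0,0,0,0,0,0,0,0,0,0,0,0,0,0,0,0,0]'

```text
time_s: 5.98
tcp_pos: [0.4813, 0.0985, 0.1983]
ee_rot: [[0.984, 0.179, -0.002], [0.179, -0.984, -0.001], [-0.002, 0.001, -1.0]]
wrist_force: [-0.5, 0.4, -4.1]
gripper_width: 0.138
gripper_force: 30.0
```

```bash
python3 - <<'E'
from h import *
s=r.sense();P=r.camera_params("wrist");i=r.capture("wrist")
print(s["time_s"],s["tcp_pos"],np.round(s["ee_rot"],4).tolist(),np.round(s["wrist_force"],2),s["gripper_width"])
np.savez("w2.npz",K=P["camera_matrix"],E=P["extrinsics"]);cv2.imwrite("pics/w2.png",i)
cv2.imwrite("pics/w2c.png",cv2.resize(i[0:270,150:510],(800,600),interpolation=cv2.INTER_CUBIC))
E
```

```text
5.9833 [0.48127008 0.09849602 0.19833141] [[0.9839, 0.1785, -0.002], [0.1785, -0.9839, -0.001], [-0.0022, 0.0006, -1.0]] [-0.47  0.42 -4.11] 0.13817039871889872
```

View pics/w2c.png

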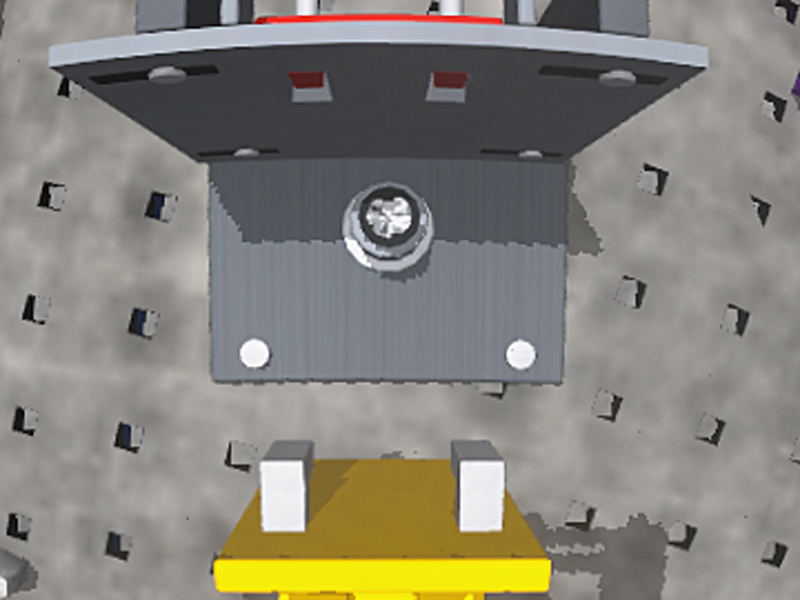

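Wrist crop: slot bottom front edges at crop (293–331,101) and (425–467,101). Tab tips at (261–305,458) and (458–503,458). Plate top front corners at (50,68) and (707,66). I'll convert these to tool axes.

```bash
python3 - <<'E'
from h import *
np.set_printoptions(precision=4,suppress=True)
z=np.load("w2.npz");P=dict(camera_matrix=z["K"],extrinsics=z["E"])
t=np.array([.48127,.0985,.1983]);R=np.array([[.9839,.1785,0],[.1785,-.9839,0],[0,0,-1]])
w=lambda u,v,h:R.T@(onz("wrist",(150+u*.45,v*.45),h,P)-t)
for n,u,v,h in[("slL",293,101,.113),("slL",331,101,.113),("slR",425,101,.113),("slR",467,101,.113),("slTopL",289,72,.145),("slTopL",327,72,.145),("slTopR",433,72,.145),("slTopR",469,72,.145),
 ("plL",50,68,.168),("plR",707,66,.168),("plbL",205,161,.01),("plbR",570,158,.01),
 ("tabL",261,458,.1973),("tabL",305,458,.1973),("tabR",458,458,.1973),("tabR",503,458,.1973),("brL",215,560,.2143),("brR",550,560,.2143),("buf",389,212,.061),("baseL",212,382,.01),("baseR",564,382,.01)]: print(n,w(u,v,h))
E
```

```text
slL [ 0.1315 -0.0245  0.0853]
slL [ 0.1312 -0.0141  0.0853]
slR [0.1312 0.0115 0.0853]
slR [0.1315 0.0229 0.0853]
slTopL [ 0.1313 -0.0221  0.0533]
slTopL [ 0.131  -0.0131  0.0533]
slTopR [0.131  0.0117 0.0533]
slTopR [0.1313 0.0202 0.0533]
plL [ 0.1312 -0.0728  0.0303]
plR [0.1314 0.0706 0.0303]
plbL [ 0.1326 -0.0709  0.1883]
plbR [0.1341 0.0749 0.1883]
tabL [ 0.048  -0.0219  0.001 ]
tabL [ 0.0479 -0.014   0.001 ]
tabR [0.0479 0.0133 0.001 ]
tabR [0.048  0.0215 0.001 ]
brL [ 0.0344 -0.0277 -0.016 ]
brR [ 0.0344  0.0274 -0.016 ]
buf [0.1045 0.0021 0.1373]
baseL [ 0.0419 -0.0695  0.1883]
baseR [0.042  0.074  0.1883]
```

Request:
drive_tool --steps '[0,0,0,0.005,-0.0007,0.007,0,0,0,0,0.01,0,0.01,0,0,0,0,0.01,0,0.01,0,0,0,0,0.01,0,0.01,0,0,0,0,0.01,0,0.01,0,0,0,0,0.01,0,0.006,0,0,0,0,0.007,0,0.003,0,0,0,0,0.003,0,0.001,0,0,0,0,0,0,0,0,0,0,0,0,0,0,0]'

```text
time_s: 6.87
tcp_pos: [0.5458, 0.1114, 0.1423]
ee_rot: [[0.984, 0.18, 0.0], [0.18, -0.984, 0.0], [0.0, -0.0, -1.0]]
wrist_force: [-0.3, 0.1, -2.7]
gripper_width: 0.138
gripper_force: 30.0
```

```bash
python3 - <<'E'
from h import *
s=r.sense();R=np.array([[.9839,.1785,0],[.1785,-.9839,0],[0,0,-1]])
print(s["tcp_pos"],R.T@(s["tcp_pos"]-np.array([.48127,.0985,.1983])),np.round(s["ee_rot"],4).tolist(),np.round(R.T@s["wrist_force"],2))
P=r.camera_params("wrist");i=r.capture("wrist")
np.savez("w3.npz",K=P["camera_matrix"],E=P["extrinsics"])
cv2.imwrite("pics/w3c.png",cv2.resize(i[20:245,170:470],(800,600),interpolation=cv2.INTER_CUBIC))
E
```

```text
[0.54581205 0.1113895  0.14228869] [ 0.0658037  -0.00116122  0.05601131] [[0.9837, 0.1798, 0.0001], [0.1798, -0.9837, 0.0001], [0.0001, -0.0001, -1.0]] [-0.3  -0.18  2.72]
```

View pics/w3c.png

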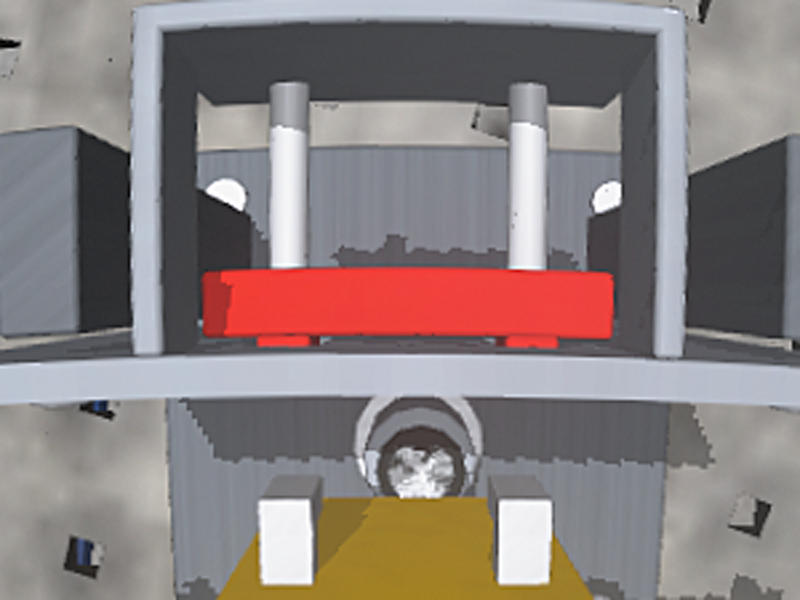

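Slots are about 0.5 mm to the tool's +y of the tabs (tab mid u=405, bar mid u=408), and the latch noses are forward. I'll advance gently.

Request:
drive_tool --steps '[0,0,0,0.002,0.0005,0.001,0,0,0,0,0.003,0,0,0,0,0,0,0.003,0,0,0,0,0,0,0.003,0,0,0,0,0,0,0.003,0,0,0,0,0,0,0.002,0,0,0,0,0,0,0.002,0,0,0,0,0,0,0.001,0,0,0,0,0,0,0.001,0,0,0,0,0,0,0,0,0,0]'

```text
time_s: 7.75
tcp_pos: [0.5647, 0.1144, 0.1407]
ee_rot: [[0.984, 0.18, -0.002], [0.18, -0.984, -0.001], [-0.002, 0.0, -1.0]]
wrist_force: [-3.5, 1.1, -2.5]
gripper_width: 0.137
gripper_force: 30.0
```

Request:
drive_tool --steps '[0,0,0,0.001,0,0,0,0,0,0,0.001,0,0,0,0,0,0,0,0,0,0]'

```text
time_s: 8.0
tcp_pos: [0.5671, 0.1148, 0.1407]
ee_rot: [[0.984, 0.18, -0.001], [0.18, -0.984, -0.0], [-0.001, 0.0, -1.0]]
wrist_force: [-3.2, 0.2, -2.5]
gripper_width: 0.137
gripper_force: 30.0
```

Request:
drive_tool --steps '[0,0,0,0.001,0,0,0,0,0,0,0.001,0,0,0,0,0,0,0.001,0,0,0,0,0,0,0.001,0,0,0,0,0,0,0.001,0,0,0,0,0,0,0.001,0,0,0,0,0,0,0,0,0,0]'

```text
time_s: 8.58
tcp_pos: [0.5733, 0.116, 0.1407]
ee_rot: [[0.984, 0.18, -0.001], [0.18, -0.984, -0.0], [-0.001, 0.0, -1.0]]
wrist_force: [-3.5, -0.7, -3.5]
gripper_width: 0.134
gripper_force: 30.0
```

Request:
drive_tool --steps '[0,0,0,0.0005,0,0,0,0,0,0,0.0005,0,0,0,0,0,0,0.0005,0,0,0,0,0,0,0.0005,0,0,0,0,0,0,0,0,0,0,0,0,0,0,0,0,0]'

```text
time_s: 9.08
tcp_pos: [0.5752, 0.1164, 0.1408]
ee_rot: [[0.984, 0.18, -0.001], [0.18, -0.984, -0.0], [-0.001, 0.0, -1.0]]
wrist_force: [-4.0, -1.0, -5.8]
gripper_width: 0.133
gripper_force: 30.0
```

Request:
drive_tool --steps '[0,0,0,0.0005,0,0,0,0,0,0,0,0,0,0,0,0,0,0,0,0,0]'

```text
time_s: 9.33
tcp_pos: [0.5757, 0.1165, 0.1409]
ee_rot: [[0.984, 0.18, -0.001], [0.18, -0.984, -0.0], [-0.001, 0.0, -1.0]]
wrist_force: [-3.4, 0.2, -6.1]
gripper_width: 0.137
gripper_force: 30.0
```

Request:
drive_tool --steps '[0,0,0,0.0005,0,0,0,0,0,0,0,0,0,0,0,0,0,0,0,0,0]'

```text
time_s: 9.58
tcp_pos: [0.5762, 0.1166, 0.1409]
ee_rot: [[0.984, 0.18, -0.0], [0.18, -0.984, -0.0], [-0.0, 0.0, -1.0]]
wrist_force: [-4.7, -1.4, -5.1]
gripper_width: 0.134
gripper_force: 30.0
```

Request:
drive_tool --steps '[0,0,0,0.0005,0,0,0,0,0,0,0,0,0,0,0,0,0,0,0,0,0]'

```text
time_s: 9.83
tcp_pos: [0.5763, 0.1166, 0.1409]
ee_rot: [[0.984, 0.18, -0.001], [0.18, -0.984, -0.0], [-0.001, 0.0, -1.0]]
wrist_force: [-5.8, -0.2, -5.1]
gripper_width: 0.134
gripper_force: 30.0
```

Request:
drive_tool --steps '[0,0,0,0.0006,0,0,0,0,0,0,0,0,0,0,0,0,0,0,0,0,0]'

```text
time_s: 10.08
tcp_pos: [0.5764, 0.1166, 0.1409]
ee_rot: [[0.984, 0.18, -0.002], [0.18, -0.984, -0.001], [-0.003, 0.0, -1.0]]
wrist_force: [-6.9, -0.3, -3.9]
gripper_width: 0.131
gripper_force: 30.0
```

Request:
drive_tool --steps '[0,0,0,0,0,0.001,0,0,0,0,0,0,0.001,0,0,0,0,0,0,0.001,0,0,0,0,0,0,0,0]'

```text
time_s: 10.42
tcp_pos: [0.5765, 0.1165, 0.1392]
ee_rot: [[0.984, 0.18, -0.002], [0.18, -0.984, -0.001], [-0.002, 0.001, -1.0]]
wrist_force: [-9.0, -0.9, 0.5]
gripper_width: 0.135
gripper_force: 30.0
```

Request:
drive_tool --steps '[0,0,0,0,0,0.001,0,0,0,0,0,0,0.001,0,0,0,0,0,0,0.001,0,0,0,0,0,0,0.001,0,0,0,0,0,0,0,0,0,0,0,0,0,0,0]'

```text
time_s: 10.92
tcp_pos: [0.5765, 0.1163, 0.1349]
ee_rot: [[0.984, 0.18, -0.002], [0.18, -0.984, -0.001], [-0.002, 0.001, -1.0]]
wrist_force: [-8.8, -0.9, 0.2]
gripper_width: 0.135
gripper_force: 30.0
```

Request:
drive_tool --steps '[0,0,0,0,0,0.001,0,0,0,0,0,0,0.001,0,0,0,0,0,0,0.001,0,0,0,0,0,0,0.001,0,0,0,0,0,0,0,0,0,0,0,0,0,0,0]'

```text
time_s: 11.42
tcp_pos: [0.5765, 0.1163, 0.1311]
ee_rot: [[0.984, 0.18, -0.002], [0.18, -0.984, -0.001], [-0.002, 0.001, -1.0]]
wrist_force: [-8.7, -1.0, 0.2]
gripper_width: 0.135
gripper_force: 30.0
```

Request:
drive_tool --steps '[0,0,0,0,0,0.001,0,0,0,0,0,0,0.001,0,0,0,0,0,0,0.001,0,0,0,0,0,0,0.001,0,0,0,0,0,0,0,0,0,0,0,0,0,0,0]'

```text
time_s: 11.92
tcp_pos: [0.5765, 0.1162, 0.1289]
ee_rot: [[0.984, 0.181, -0.001], [0.181, -0.984, -0.001], [-0.001, 0.001, -1.0]]
wrist_force: [-12.6, -1.1, 8.8]
gripper_width: 0.136
gripper_force: 30.0
```

Request:
drive_tool --steps '[0,0,0,0,0,0.001,0,0,0,0,0,0,0.001,0,0,0,0,0,0,0,0,0,0,0,0,0,0,0]'

```text
time_s: 12.25
tcp_pos: [0.5765, 0.1163, 0.1273]
ee_rot: [[0.984, 0.181, -0.001], [0.181, -0.984, -0.001], [-0.001, 0.001, -1.0]]
wrist_force: [-13.8, -1.7, 10.7]
gripper_width: 0.136
gripper_force: 30.0
```

Request:
drive_tool --steps '[0,0,0,-0.0004,0,0.001,0,0,0,0,0,0,0.001,0,0,0,0,0,0,0.0005,0,0,0,0,0,0,0,0,0,0,0,0,0,0,0]'

```text
time_s: 12.67
tcp_pos: [0.5766, 0.1163, 0.1252]
ee_rot: [[0.983, 0.181, 0.0], [0.181, -0.983, -0.001], [-0.0, 0.001, -1.0]]
wrist_force: [-12.4, -1.5, 10.9]
gripper_width: 0.134
gripper_force: 30.0
```

Request:
drive_tool --steps '[0,0,0,0,0,0.0005,0,0,0,0,0,0,0.0005,0,0,0,0,0,0,0,0,0,0,0,0,0,0,0]'

```text
time_s: 13.0
tcp_pos: [0.5766, 0.1163, 0.1244]
ee_rot: [[0.983, 0.181, 0.0], [0.181, -0.983, -0.001], [0.0, 0.001, -1.0]]
wrist_force: [-13.2, -1.4, 12.9]
gripper_width: 0.136
gripper_force: 30.0
```

Request:
drive_tool --steps '[0,0,0,0,0,0.0005,0,0,0,0,0,0,0.0005,0,0,0,0,0,0,0,0,0,0,0,0,0,0,0]'

```text
time_s: 13.33
tcp_pos: [0.5766, 0.1163, 0.1238]
ee_rot: [[0.983, 0.181, 0.0], [0.181, -0.983, -0.001], [0.0, 0.001, -1.0]]
wrist_force: [-14.2, -1.5, 13.5]
gripper_width: 0.133
gripper_force: 30.0
```

```bash
python3 - <<'E'
from h import *
i=r.capture("wrist");cv2.imwrite("pics/w4c.png",cv2.resize(i[0:270,140:500],(800,600),interpolation=cv2.INTER_CUBIC));print(r.sense()["tcp_pos"],r.sense()["wrist_force"])
E
```

```text
[0.57657957 0.11628121 0.12376642] [-13.56374239  -1.56313356  14.76331296]
```

View pics/w4c.png

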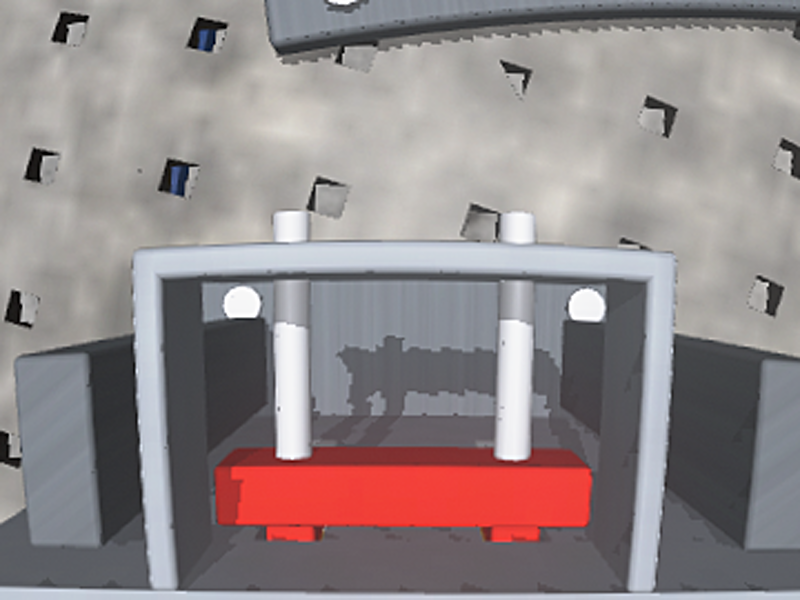

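The bar is still back: the noses at rows 528–540 stand clear of the plate, and the rods protrude behind. I'll press further.

Request:
drive_tool --steps '[0,0,0,0,0,0.0005,0,0,0,0,0,0,0.0005,0,0,0,0,0,0,0,0,0,0,0,0,0,0,0]'

```text
time_s: 13.72
tcp_pos: [0.5766, 0.1163, 0.1237]
ee_rot: [[0.983, 0.181, 0.001], [0.181, -0.983, -0.001], [0.0, 0.001, -1.0]]
wrist_force: [-15.6, -1.9, 18.0]
gripper_width: 0.137
gripper_force: 30.0
```

Request:
drive_tool --steps '[0,0,0,0,0,0.0005,0,0,0,0,0,0,0.0005,0,0,0,0,0,0,0,0,0,0,0,0,0,0,0]'

```text
time_s: 14.05
tcp_pos: [0.5766, 0.1163, 0.1236]
ee_rot: [[0.983, 0.182, 0.001], [0.182, -0.983, -0.001], [0.001, 0.002, -1.0]]
wrist_force: [-17.8, -2.2, 22.1]
gripper_width: 0.136
gripper_force: 30.0
```

```bash
python3 - <<'E'
from h import *
i=r.capture("wrist");a=r.capture("scene")
m=np.hstack([cv2.resize(i[100:300,220:420],(400,400),interpolation=cv2.INTER_CUBIC),cv2.resize(a[140:270,190:320],(400,400),interpolation=cv2.INTER_CUBIC)])
cv2.imwrite("pics/m5.png",m);print(r.sense()["moment"])
E
```

```text
[-0.48591903  5.16204312 -0.27156271]
```

View pics/m5.png

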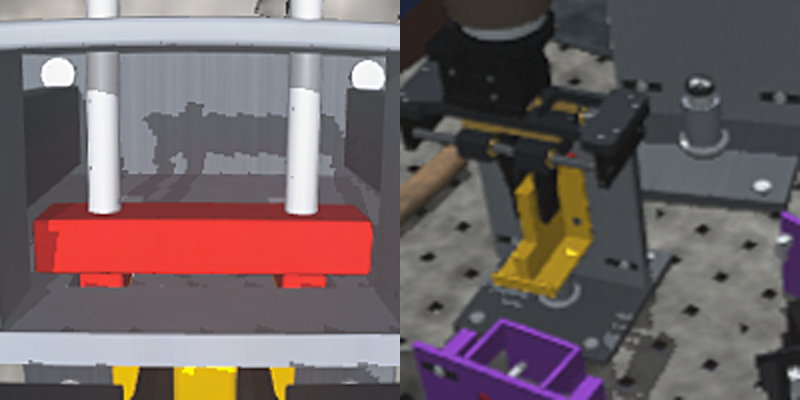

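```bash
python3 - <<'E'
from h import *
np.set_printoptions(precision=4,suppress=True)
t=np.array([.48127,.0985,.1983]);R=np.array([[.9839,.1785,0],[.1785,-.9839,0],[0,0,-1]])
z=np.load("w3.npz");P3=dict(camera_matrix=z["K"],extrinsics=z["E"]);P5=r.camera_params("wrist")
f=lambda P,u,v,h:(R.T@(onz("wrist",(u,v),h,P)-t))[:2]*1000
for h in(.142,.148):
  print(h,"w3 front/rear",f(P3,322,20+335/2.667,h),f(P3,322,20+268/2.667,h),"now",f(P5,322,100+272/2,h),f(P5,322,100+220/2,h))
print("plate rear top edge w3/now",f(P3,322,20+355/2.667,.168),f(P5,322,100+334/2,.168),"plate front",f(P3,322,20+402/2.667,.168),f(P5,322,100+367/2,.168))
print("bracket rib/back top now: back plate rear edge", f(P5,322,100+367/2,.140))
s=r.sense();print(R.T@(s["tcp_pos"]-t),np.array(s["ee_rot"]))
E
```

```text
0.142 w3 front/rear [137.6065  -1.4372] [147.3181  -1.4485] now [138.0931  -0.8388] [147.3831  -0.8695]
0.148 w3 front/rear [137.8224  -1.4337] [147.1282  -1.4445] now [139.8082  -0.8507] [148.6523  -0.8799]
plate rear top edge w3/now [136.1636  -1.4193] [136.3511  -0.8596] plate front [130.5497  -1.4126] [131.236   -0.8423]
bracket rib/back top now: back plate rear edge [119.1917  -0.7734]
[ 0.097  -0.0005  0.0747] [[ 0.9833  0.1817  0.0012]
 [ 0.1817 -0.9833 -0.0014]
 [ 0.0009  0.0016 -1.    ]]
```

The bar's front edge is at tool x≈138 mm now, against 137.6 mm before insertion, so it has snapped forward, and TCP z 0.1237 m means the bracket is home. I'll relax the push and release.

Request:
drive_tool --steps '[0,0,0,-0.0006,0,-0.0005,0,0,0,0,-0.0006,0,-0.0005,0,0,0,0,0,0,-0.0004,0,0,0,0,0,0,0,0,0,0,0,0,0,0,0]'

```text
time_s: 14.57
tcp_pos: [0.5766, 0.1163, 0.1237]
ee_rot: [[0.983, 0.182, 0.003], [0.182, -0.983, -0.001], [0.003, 0.001, -1.0]]
wrist_force: [-12.2, -1.6, 14.9]
gripper_width: 0.134
gripper_force: 30.0
```

Request:
drive_tool --steps '[0,0,0,0,0,0,0.5,0,0,0,0,0,0,0.5,0,0,0,0,0,0,0.5,0,0,0,0,0,0,0.5,0,0,0,0,0,0,0.5,0,0,0,0,0,0,0.5,0,0,0,0,0,0,0.5,0,0,0,0,0,0,0.5]'

```text
time_s: 15.23
tcp_pos: [0.576, 0.1166, 0.1188]
ee_rot: [[0.984, 0.18, 0.0], [0.18, -0.984, -0.0], [0.0, 0.0, -1.0]]
wrist_force: [-0.2, 0.5, 1.3]
gripper_width: 0.493
gripper_force: 0.0
```

Request:
drive_tool --steps '[0,0,0,0,0,-0.005,0.5,0,0,0,0,0,-0.01,0.5,0,0,0,0,0,-0.02,0.5,0,0,0,0,0,-0.025,0.5,0,0,0,0,0,-0.025,0.5,0,0,0,-0.02,0,-0.025,0.5,0,0,0,-0.03,0,-0.01,0.5,0,0,0,-0.03,0,0,0.5,0,0,0,-0.02,0,0,0.5,0,0,0,0,0,0,0.5]'

```text
time_s: 16.07
tcp_pos: [0.4743, 0.0976, 0.2407]
ee_rot: [[0.984, 0.181, 0.001], [0.181, -0.984, 0.001], [0.001, -0.001, -1.0]]
wrist_force: [-0.7, -0.3, -0.2]
gripper_width: 0.497
gripper_force: 0.0
```

```bash
python3 - <<'E'
from h import *
i=r.capture("wrist");a=r.capture("scene");b=r.capture("top")
m=np.hstack([cv2.resize(i[0:220,210:430],(400,400),interpolation=cv2.INTER_CUBIC),cv2.resize(a[150:270,190:310],(400,400),interpolation=cv2.INTER_CUBIC)])
cv2.imwrite("pics/m6.png",m);s=r.sense();print(s["tcp_pos"],s["wrist_force"])
E
```

```text
[0.47818434 0.09878697 0.24013033] [-0.30395679  0.24651957 -0.42295469]
```

View pics/m6.png

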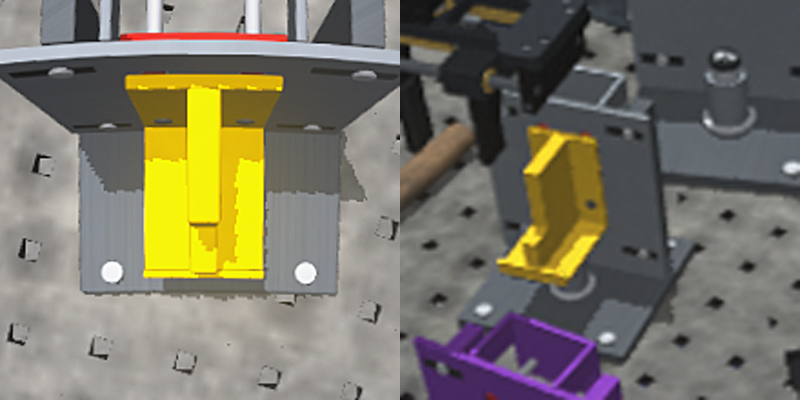

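The bracket hangs flush on the plate, with the red noses showing in the slots just above its top edge. The bar is forward and the gripper is clear. I'll hand in.

```bash
python3 -c "
from station import r
print(r.finish_job())"
```

```text
the job is handed in; nothing more can be done
None
```

The yellow bracket is hooked into the small grey rack, pressed home and latched. I released it with the gripper clear and handed the job in at about 16 s; the highest wrist force I read was about 28 N.

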